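# Read the margin of a wet test print with rule and magnifier

## Robot

A 6-joint arm with a two-finger parallel gripper is mounted at the origin on the work surface. World frame = base frame: x ahead of the robot, y to its left, z up, the work surface at z = 0. Lengths are in m, angles in degrees, forces in N, time in s.
With the tool pointing down it reaches from about 0.3 to 0.75 m from the base axis. Payload 8.5 kg.
Tool frame: the origin (TCP) lies midway between the tips of the shut fingers; the grasp point (between the pads) lies 19 mm behind it; z points along the fingers, y is the line along which they close (so a half turn about z gives the same grasp; the last joint's range is limited). The gripper opens to 85 mm and grips with 20 to 120 N. Pads are 22 mm wide; open, the fingers measure 114 mm over their backs; the gripper's body (76 mm by 85 mm) begins 54 mm behind the grasp point. The pads swing forward as they close: fully open they stand 13 mm farther back than shut.
Start: joints at [-84.815, 21.807, 74.336, -0, 83.858, -12.336], TCP at [0.166, -0.524, 0.231] pointing down, gripper open.
Joint ranges: [-178.18, 178.18], [-50.72, 133.34], [12.68, 142.11], [-81.47, 261.47], [9.98, 163.14], [-165.26, 165.26]. Speed limits (degrees/s): [136.94, 136.94, 180, 180, 180, 180].

## Interface

Orientations are given as a 3x3 rotation matrix whose columns are the frame's x, y, z axes.
In Python, from rig import observe, optics, order, spotter gives the robot as it stands.
- The arm moves only by the tool move_arm, never from a script. Its argument "series" is text: rows parted by semicolons, each of 5 numbers parted by spaces: the shift along the tool's x, y, z in cm, then the turn about the tool's z in degrees, then the opening, from -1 (shut) to 1 (fully open). A call has 1 to 8 rows; each row is the pose to reach, as a shift and turn from the pose commanded when the call began, along the tool's axes at that moment; what a row does not reach only later rows make up. A row lasts 1/8 s, in which the tool goes at most 62.5 mm and 10.7 degrees, less where a joint would pass 70% of its speed; a pose out of reach is approached as far as the arm can. A call with a gripper value outside its range is refused whole. The fingers move at their own pace and stop on an object; "force" is the grip in N (left out, the last holds). Time passes only in rows, so rows that repeat a pose let the fingers close. It gives the time, the measured TCP pose, the force, the opening and the grip force at its end, in the units of the state.
- observe(): the state, without advancing time (a new reading comes with each control period).
- optics.get_image(name): name is "side" or "top"; returns a dict with "pixels" (420x560x3 uint8, blue, green, red), "camera_matrix" (3x3 intrinsics, pixels), "rvec" (rotation vector, rad) and "tvec" (3), from world to camera coordinates, as OpenCV has them. Camera axes: x right, y down, z forward; pixel columns grow to the right and rows downward; lengths in m; the calibration is good to about 2 mm. A picture is of the moment at which its call begins. There is no depth.
- order.close_job(): hands the job in; it is judged then, once.
Trained networks look in the newest picture that a camera, given by its name, has taken for a name from the list of things; names that differ only in an ending like _2 or _b are one class to them, and where a whole thing is asked for, a point or a joint stands for the part that bears it (a point fixed in the world has none). Each returns a list of dicts, best first, with "score" (0 to 1); they miss things now and then, are a little off and sometimes report something else, mostly with a low value. They report only what shows in the picture. A call takes as long as a camera call. They do not tell look-alikes from the thing itself.
- spotter.find_in(thing, camera): "point" ([x, y, z] in m, in world coordinates, good to about 4 mm: the middle of the surface that is visible of it).
- spotter.cut_out(thing, camera): "pixels" (420x560 bool, what is visible of it).
- spotter.mark_of(thing, camera): "point" ([x, y, z] in m, in world coordinates, good to about 4 mm: a listed point, or the origin of a listed thing).
The state is a dict: "time_s": time; "q": joint angles; "qvel": joint speeds; "joint_efforts": joint torques, N m; "position": TCP position; "tool_rot": TCP orientation; "ft_force": force on the tool from outside, world axes, zero at the start; "wrist_torque": the same for the moment, N m; "grip_width": finger opening in m; "gripper_force": force on a finger pad.
Only numpy, scipy, OpenCV 4.12 (cv2) and the standard library are available. Lean on these libraries where they do the work, as an engineer would, in place of code of your own. Each camera call takes 0.05 s, during which the arm holds its last target. There are 200 camera calls.

## Task

Set up a margin check on the wet test print: lay the aluminium rule flat on the printing base with its scale edge flush against the edge of the white panel nearest the robot, so that the scale runs past the register cross, and let go of it. Then carry the magnifier over the ink tubs and hold it level just above the cross, about 15 mm clear of the panel and touching nothing, with the cross in the middle of the lens and the long side of the lens parallel to the rule; the program finishes while still holding it there. Never touch the wet print or set the magnifier down on the panel, and leave the tubs and the other things on the table where they are.

Things in the scene. Friction and masses are not known exactly. Their poses are not given: they have to be found in the camera images.
- base: Hand-printing base, fixed to the table: a plywood board 360 x 320 x 12 mm (x by y by z, top 12 mm above the table) with two dark screen hinge clamps along its far (+x) edge, 90 mm above the table, between 112 and 182 mm from the board's centre towards +x. Origin under the board's centre.
- panel: White rigid test panel, 140 (x) by 200 (y) by 5 mm, stuck firmly on the base, it does not move; its face is 17 mm above the table. Origin at the centre of its underside, z up. Its -x edge, 70 mm from the origin, is the one nearest the robot: the rule goes against it, lying on the base, not on the panel.
- print: The wet print: a blue rectangle 70 mm (x) by 130 mm (y) with an orange disc and colour patches, on the panel's face, 0.6 mm proud. Axes as the panel's; origin at its centre, on the face, 22 mm to +x of the panel's centre (so its near side is 57 mm in from the panel's near edge). Nothing may touch it.
- cross (a point): Centre of the black register cross (16 mm, with a small ring) on the panel's face, 18 mm in from the middle of the panel's near edge.
- rule: Loose aluminium safety rule, 0.12 kg: blade 45 (x) by 220 (y) by 5 mm, black ticks along its +x edge (the scale edge). A blue grip rib 14 mm wide (x), 214 mm long, stands on it to 18 mm above the underside, its centre line 35 mm to -x of the scale edge. Origin on the scale edge at mid length, at the underside; z up. Starts flat on the table, scale edge away from the robot.
- rule_left (a point): Point on the rule's scale edge, 100 mm to +y of its origin, at half the blade's thickness.
- rule_right (a point): Point on the rule's scale edge, 100 mm to -y of its origin, at half the blade's thickness.
- rule_grip (a point): Top of the middle of the rule's blue rib: 35 mm to -x of the rule's origin, 18 mm above its underside. The place to pinch, fingers closing along the rule's x.
- magnifier: Loose rectangular hand magnifier lying flat, 0.16 kg, 217 mm long; x runs from lens to handle, z up. Lens 84 x 52 mm in a black frame 100 (x) by 68 (y) by 12 mm; grey handle 26 mm wide (y), 18 mm thick, from 19 mm to -x of the origin to 87 mm to +x. Frame and handle share one flat underside. Origin on it below the place to grip, within 8 mm of the centre of mass.
- magnifier_grip (a point): Middle of the handle at the place to grip: 9 mm above the magnifier's origin; pinch with fingers closing along the magnifier's y.
- lens (a point): Centre of the lens, at the level of the magnifier's underside: 80 mm to -x of the magnifier's origin.
- tub_red: White ink tub with a red lid, 80 mm across and 85 mm tall, loose and upright; origin at the centre of its underside. One of three in a row between the base and the rule and magnifier. Leave it alone.
- tub_yellow: White ink tub with a yellow lid, 80 mm across and 85 mm tall, loose and upright; origin at the centre of its underside. One of three in a row between the base and the rule and magnifier. Leave it alone.
- tub_blue: White ink tub with a blue lid, 80 mm across and 85 mm tall, loose and upright; origin at the centre of its underside. One of three in a row between the base and the rule and magnifier. Leave it alone.
- squeegee: Squeegee lying flat, wooden holder 60 x 260 x 22 mm with a green blade; origin under the holder's middle. Leave it alone.
- spatula: Ink spatula, 240 mm long, lying along its x; leave it alone.
- tape: Roll of yellow tape lying flat, 96 mm across, 25 mm high; leave it alone.
- cleaner: Cleaner bottle, 64 mm across, 170 mm tall, upright; leave it alone.
Mind the look-alikes: they are no part of the job. Leave any red or turquoise look-alike of the rule alone.

How it is judged:
By the outcome, as a careful person would: the job done as asked, in the order asked, and still so for the second after the job is handed in, while the arm keeps its last pose, push and grip.
It also fails if it takes over 61 s, if anything falls off the work surface, if the arm or the gripper's body presses on something with over 40 N, if the wrist force passes 120 N, or if a joint passes its speed limit or range.

## Working session

There is one attempt and no reset: what is moved stays moved. The work goes in short steps, Python scripts to look and compute and a tool call to move; the robot and the scene stay as the last step left them, time stands still between calls to the robot, and variables do not carry over. Pictures are saved under pics/ and viewed, at most 10 in all, crops included, and the job is handed in when it is done.

Besides the shell and the picture viewer there is one more tool, called after "Request:" as name(argument=value, ...) on one line, values as JSON. move_arm: Moves the arm, as the interface text tells. Its arguments: {"type":"object","properties":{"series":{"type":"string"},"force":{"type":"number"}},"required":["series"]}

```bash
ls; mkdir -p pics; python3 - <<'E'
from rig import observe, optics, spotter
import cv2,numpy as np
s=observe();print(s['time_s'],s['position'],s['tool_rot'])
for c in('top','side'):
    im=optics.get_image(c);cv2.imwrite(f'pics/{c}0.png',im['pixels'])
    print(c,im['camera_matrix'],im['rvec'],im['tvec'])
for t in('rule','rule_grip','rule_left','rule_right','magnifier','magnifier_grip','lens','panel','cross','tub_red','tub_yellow','tub_blue','base'):
    for c in('top','side'):
        print(t,c,[(np.round(r['point'],4).tolist(),round(float(r['score']),2)) for r in spotter.mark_of(t,c)])
E
```

```text
pics
0.0 [ 0.16554158 -0.52418656  0.2307158 ] [[ 9.53618166e-01  3.01018906e-01 -1.05652374e-04]
 [ 3.01018739e-01 -9.53617128e-01  1.44655246e-03]
 [ 3.34687725e-04 -1.41126205e-03 -9.99998948e-01]]
top [[511.74365934   0.         271.155955  ]
 [  0.         511.74365934 212.66113534]
 [  0.           0.           1.        ]] [ 2.05081521 -2.17573997  0.22424755] [-0.01810214  0.48230787  1.6324572 ]
side [[539.28689704   0.         275.98389358]
 [  0.         539.28689704 212.91670742]
 [  0.           0.           1.        ]] [ 2.28126251 -0.550922    0.2546297 ] [-0.46679042  0.15947888  1.74983851]
rule top [([0.5684, 0.3099, -0.0002], 0.98), ([0.2058, 0.296, 0.0014], 0.78)]
rule side [([0.2103, 0.2955, 0.0021], 0.72), ([0.5716, 0.3087, 0.0003], 0.61)]
rule_grip top [([0.3309, 0.5571, 0.014], 0.81), ([0.5372, 0.3179, 0.0198], 0.6), ([0.2408, 0.2825, 0.0177], 0.56), ([0.6596, 0.1068, -0.0011], 0.45)]
rule_grip side [([0.5357, 0.3158, 0.0179], 0.92), ([0.2397, 0.2782, 0.0188], 0.65)]
rule_left top [([0.1632, 0.2053, 0.0048], 0.72), ([0.3125, 0.6598, 0.0027], 0.7), ([0.5885, 0
[... 749 characters left out ...]
0.0107], 0.91), ([0.5377, 0.3158, 0.0186], 0.73)]
cross top [([0.5573, -0.1955, 0.0146], 0.97)]
cross side [([0.5638, -0.1941, 0.0163], 0.95)]
tub_red top [([0.4071, 0.1114, -0.0012], 0.79), ([0.5956, -0.528, -0.0001], 0.56)]
tub_red side [([0.4054, 0.1074, 0.0002], 0.52)]
tub_yellow top [([0.5209, 0.1083, 0.0025], 0.6), ([0.3711, -0.5037, 0.0002], 0.46)]
tub_yellow side [([0.5221, 0.1085, 0.0041], 0.94), ([0.4195, 0.3169, 0.0112], 0.63), ([0.4089, 0.2366, -0.0011], 0.33)]
tub_blue top [([0.6569, 0.108, -0.0032], 0.93), ([0.5584, 0.2122, 0.0007], 0.59)]
tub_blue side [([0.6604, 0.11, -0.0004], 0.87), ([0.5715, 0.3098, 0.0022], 0.41)]
base top []
base side [([0.6266, -0.1866, -0.0033], 0.71)]
```

View pics/top0.png

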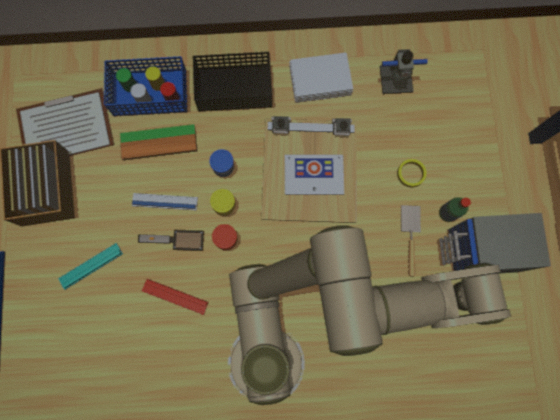

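View pics/side0.png

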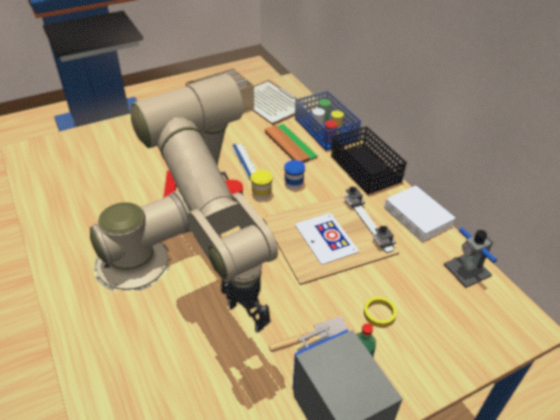

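The candidates for the rule in the top picture are white/blue at (165,201), turquoise at (91,266) and red at (175,297). Only (165,201) is bare aluminium with a blue rib, so that is the one described. The magnifier is at (172,240), the tubs at (222,162), (222,201) and (225,237), and the panel at (314,174). I'll confirm the rule in a crop and measure the poses from the masks.

```bash
cat > h.py <<'E'
import numpy as np,cv2
from rig import observe,optics,spotter
def ray(im,uv,z):
    R=cv2.Rodrigues(np.array(im['rvec'],float))[0];t=np.array(im['tvec'],float).ravel()
    uv=np.asarray(uv,float).reshape(-1,2)
    d=(R.T@np.linalg.inv(im['camera_matrix'])@np.c_[uv,np.ones(len(uv))].T).T
    c=-R.T@t
    return (c+d*((z-c[2])/d[:,2])[:,None])
def maskrect(thing,cam,z,near=None):
    im=optics.get_image(cam)
    out=[]
    for r in spotter.cut_out(thing,cam):
        m=r['pixels']; v,u=np.nonzero(m)
        p=ray(im,np.c_[u,v],z)[:,:2]
        c=cv2.minAreaRect((p*1000).astype(np.float32))
        w=np.linalg.eigh(np.cov(p.T))[1][:,1]
        out.append((round(float(r['score']),2),np.round(p.mean(0),4).tolist(),'rect',np.round(c[0],1).tolist(),np.round(c[1],1).tolist(),round(c[2],1),'pca',round(float(np.degrees(np.arctan2(w[1],w[0]))),2)))
    return out
E
python3 - <<'E'
from h import *
a=cv2.imread('pics/top0.png')
cv2.imwrite('pics/crop.png',cv2.resize(a[130:325,50:350],(800,520),interpolation=cv2.INTER_CUBIC))
for t,z in(('rule',.008),('magnifier',.012),('panel',.017),('print',.017)):
    for c in('top','side'):
        for r in maskrect(t,c,z): print(t,c,r)
E
```

```text
rule top (0.95, [0.5502, 0.3087], 'rect', [550.7, 311.0], [219.4, 45.4], 82.9, 'pca', 83.21)
rule top (0.69, [0.3453, 0.5594], 'rect', [345.6, 558.8], [48.1, 218.3], 28.6, 'pca', 119.48)
rule top (0.64, [0.2305, 0.2826], 'rect', [231.3, 283.4], [220.7, 45.8], 66.2, 'pca', 66.27)
rule side (0.69, [0.5463, 0.3193], 'rect', [547.2, 318.8], [220.2, 44.3], 82.4, 'pca', 81.09)
rule side (0.62, [0.4394, 0.2625], 'rect', [440.1, 263.7], [48.4, 16.1], 84.0, 'pca', 78.34)
rule side (0.57, [0.2329, 0.3088], 'rect', [237.4, 315.3], [139.8, 44.0], 70.2, 'pca', 70.58)
rule side (0.4, [0.7633, 0.332], 'rect', [764.5, 335.4], [109.0, 279.7], 3.7, 'pca', 95.25)
magnifier top (0.86, [0.4161, 0.2683], 'rect', [415.6, 292.9], [218.1, 67.3], 86.6, 'pca', 84.3)
magnifier top (0.31, [0.4654, -0.6638], 'rect', [467.4, -666.0], [69.2, 119.4], 25.8, 'pca', 116.91)
magnifier side (0.58, [0.4381, 0.2623], 'rect', [438.6, 262.0], [45.3, 16.1], 83.7, 'pca', 81.31)
panel top (0.7, [0.6136, -0.2006], 'rect', [613.5, -202.3], [201.4, 134.5], 86.6, 'pca', 83.74)
panel top (0.5, [0.7606, 0.3283], 'rect', [760.7, 326.9], [100.9, 257.5], 3.8, 'pca', 94.0)
panel top (0.45, [0.6355, -0.2008], 'rect', [634.5, -202.0], [129.9, 71.1], 86.6, 'pca', 85.04)
panel side (0.56, [0.6089, -0.2026], 'rect', [609.2, -200.2], [206.1, 143.1], 85.9, 'pca', 86.38)
print top (0.76, [0.6355, -0.2002], 'rect', [636.2, -202.1], [129.8, 67.6], 86.6, 'pca', 84.0)
print top (0.43, [0.5484, 0.3074], 'rect', [548.3, 307.8], [221.0, 45.2], 82.7, 'pca', 82.22)
```

View pics/crop.png

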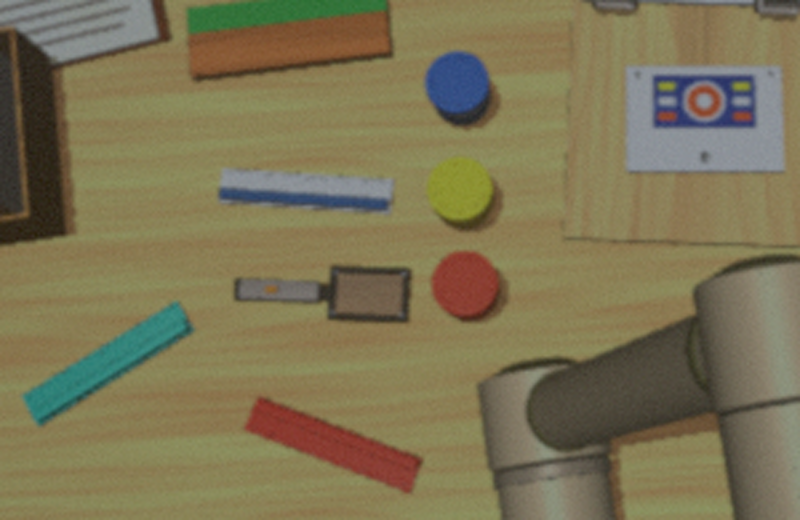

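The crop confirms it: the aluminium rule at crop (305,190) has ticks on its far edge and a blue rib on its near edge. The other two are red and turquoise look-alikes. Next I'll fit the panel and rule edges to subpixel accuracy and work out the first move.

```bash
cat >> h.py <<'E'
def go(p,yaw):
    s=observe();R=np.array(s['tool_rot'])
    d=R.T@(np.array(p)-s['position'])*100
    cur=np.degrees(np.arctan2(R[1,0],R[0,0]))
    tz=-(yaw-cur+180)%360-180 if False else -((yaw-cur+180)%360-180)
    return np.round(d,2).tolist(),round(tz,2),'t',round(s['time_s'],2),'pos',np.round(s['position'],4).tolist(),'yaw',round(cur,2)
def edge(im,z,a,b,n,half=0.012,chan=None,sgn=1):
    """fit a line to the strongest brightness step along normal n (world xy), between world points a,b"""
    g=cv2.GaussianBlur(im['pixels'],(3,3),0).astype(np.float32)
    g=g.mean(2) if chan is None else g@np.array(chan,np.float32)
    n=np.array(n,float);n/=np.linalg.norm(n);o=np.linspace(-half,half,97);pts=[]
    for f in np.linspace(0,1,60):
        c=np.array(a)+f*(np.array(b)-a); w=np.c_[c+o[:,None]*n,np.full(97,z)]
        uv=cv2.projectPoints(w,np.array(im['rvec'],float),np.array(im['tvec'],float),im['camera_matrix'],None)[0][:,0].astype(np.float32)
        v=cv2.remap(g,uv[:,0].copy(),uv[:,1].copy(),cv2.INTER_LINEAR)[:,0]
        d=np.clip(sgn*np.gradient(cv2.GaussianBlur(v.reshape(-1,1),(1,21),0)[:,0]),0,None)
        i=int(d.argmax());k=slice(max(0,i-12),i+13)
        pts.append(c+n*(o[k]*d[k]).sum()/max(d[k].sum(),1e-9))
    pts=np.array(pts,np.float32)
    vx,vy,x,y=cv2.fitLine(pts,cv2.DIST_HUBER,0,.001,.001).ravel()
    if vy<0: vx,vy=-vx,-vy
    res=np.abs((pts-[x,y])@[-vy,vx])
    return np.array([x,y]),float(np.degrees(np.arctan2(vy,vx))),round(float(np.median(res))*1000,2)
E
python3 - <<'E'
from h import *
yw=np.radians(-3.4);R=np.array([[np.cos(yw),-np.sin(yw)],[np.sin(yw),np.cos(yw)]]);P=np.array([.6135,-.2023])
yr=np.radians(-7.1);Q=np.array([[np.cos(yr),-np.sin(yr)],[np.sin(yr),np.cos(yr)]]);C=np.array([.550,.311])
for c in('top','side'):
    im=optics.get_image(c)
    for nm,x in(('near',-.07),('far',.07)):
        print(c,nm,edge(im,.017,P+R@[x,-.09],P+R@[x,.09],R@[1,0],sgn=-np.sign(x)))
    for nm,y in(('yl',.1),('yr',-.1)):
        print(c,nm,edge(im,.017,P+R@[-.06,y],P+R@[.06,y],R@[0,1],sgn=-np.sign(y)))
    # rib far top edge (blue->white): red channel rises along +x
    print(c,'rib+',edge(im,.012,C+Q@[-.0055,-.095],C+Q@[-.0055,.095],Q@[1,0],half=.01,chan=[-.5,0,1]))
    print(c,'rib-',edge(im,.018,C+Q@[-.0195,-.095],C+Q@[-.0195,.095],Q@[1,0],half=.01,chan=[1,0,-1]))
    m=np.array([.417,.3135]);u=np.array([.07,.997]);n=np.array([.997,-.07])
    for s in(1,-1):print(c,'hand',s,edge(im,.018,m-.012*u+n*.013*s,m+.08*u+n*.013*s,n,sgn=-s,half=.009))
print(go([.5360,.3130,.12],82.9))
E
```

```text
top near (array([ 0.54538333, -0.19091818], dtype=float32), 86.56522369384766, 0.12)
top far (array([ 0.6833316 , -0.19605759], dtype=float32), 86.65745544433594, 0.1)
top yl (array([ 0.6163068 , -0.10018504], dtype=float32), 176.38473510742188, 0.17)
top yr (array([ 0.61463135, -0.29985893], dtype=float32), 176.98193359375, 0.41)
top rib+ (array([0.5457328, 0.311207 ], dtype=float32), 82.81163024902344, 0.45)
top rib- (array([0.52767915, 0.31118405], dtype=float32), 83.1131820678711, 0.69)
top hand 1 (array([0.42845616, 0.34972912], dtype=float32), 81.16650390625, 1.96)
top hand -1 (array([0.41331643, 0.34782374], dtype=float32), 85.53231048583984, 0.11)
side near (array([ 0.5434997 , -0.18775004], dtype=float32), 86.63947296142578, 0.39)
side far (array([ 0.6837892, -0.199141 ], dtype=float32), 86.44964599609375, 0.3)
side yl (array([ 0.6066792 , -0.09762059], dtype=float32), 177.44969177246094, 0.74)
side yr (array([ 0.6000736 , -0.29797223], dtype=float32), 176.72027587890625, 0.32)
side rib+ (array([0.5438688 , 0.31143916], dtype=float32), 82.51148223876953, 0.39)
side rib- (array([0.52806526, 0.32152066], dtype=float32), 82.96590423583984, 0.74)
side hand 1 (array([0.43164626, 0.344662  ], dtype=float32), 77.39356231689453, 1.52)
side hand -1 (array([0.4054912 , 0.33509353], dtype=float32), 85.98380279541016, 0.0)
([60.53, -68.71, 11.13], np.float64(-65.38), 't', 2.3, 'pos', [0.1656, -0.5245, 0.2313], 'yaw', np.float64(17.52))
```

Request:
move_arm(series="60.5 -68.7 0 -65.4 0;60.5 -68.7 0 -65.4 0;60.5 -68.7 0 -65.4 0;60.5 -68.7 0 -65.4 0;60.5 -68.7 0 -65.4 0;60.5 -68.7 0 -65.4 0;60.5 -68.7 0 -65.4 0;60.5 -68.7 0 -65.4 0", force=60)

```text
time_s: 3.3
position: [0.3682, -0.0653, 0.2317]
tool_rot: [[0.123, 0.992, 0.001], [0.992, -0.123, -0.001], [-0.0, 0.001, -1.0]]
ft_force: [0.3, -0.4, -1.3]
grip_width: 0.0425
gripper_force: 0.0
```

```bash
python3 -c "
from h import *
print(go([.5368,.3140,.06],82.9))"
```

```text
([39.73, 12.03, 17.16], np.float64(0.01), 't', 3.3, 'pos', [0.3682, -0.0653, 0.2317], 'yaw', np.float64(82.91))
```

Request:
move_arm(series="39.7 12.0 0 0 0;39.7 12.0 0 0 0;39.7 12.0 0 0 0;39.7 12.0 0 0 0;39.7 12.0 0 0 0;39.7 12.0 6 0 0;39.7 12.0 12 0 0;39.7 12.0 17 0 0")

```text
time_s: 4.3
position: [0.5343, 0.3093, 0.0823]
tool_rot: [[0.122, 0.993, 0.002], [0.993, -0.122, 0.001], [0.001, 0.002, -1.0]]
ft_force: [1.4, -0.6, -0.6]
grip_width: 0.0427
gripper_force: 0.0
```

```bash
python3 -c "
from h import *
print(go([.5368,.3140,.009],82.9))"
```

```text
([0.49, 0.18, 7.33], np.float64(0.11), 't', 4.3, 'pos', [0.5343, 0.3093, 0.0823], 'yaw', np.float64(83.01))
```

Request:
move_arm(series="0 0 0 0 0;0 0 0 0 0;0 0 0 0 0")

```text
time_s: 4.68
position: [0.5349, 0.3073, 0.0869]
tool_rot: [[0.124, 0.992, 0.005], [0.992, -0.124, 0.002], [0.002, 0.005, -1.0]]
ft_force: [0.3, 0.4, 0.5]
grip_width: 0.0428
gripper_force: 0.0
```

```bash
python3 -c "
from h import *
print(go([.5368,.3140,.009],82.9))"
```

```text
([0.67, 0.07, 7.8], np.float64(-0.02), 't', 4.67, 'pos', [0.5349, 0.3073, 0.0869], 'yaw', np.float64(82.88))
```

Request:
move_arm(series="0.7 0.1 3 0 0;0.7 0.1 5.5 0 0;0.7 0.1 7 0 0;0.7 0.1 7.8 0 0;0.7 0.1 7.8 0 0;0.7 0.1 7.8 0 0")

```text
time_s: 5.42
position: [0.5361, 0.3145, 0.0068]
tool_rot: [[0.123, 0.992, 0.002], [0.992, -0.123, 0.001], [0.001, 0.001, -1.0]]
ft_force: [-0.3, 0.9, 0.1]
grip_width: 0.0427
gripper_force: 0.0
```

```bash
python3 -c "
from h import *
print(go([.5368,.3140,.009],82.9))
im=optics.get_image('side')['pixels'];cv2.imwrite('pics/s1.png',cv2.resize(im[100:260,150:350],(750,600),interpolation=cv2.INTER_CUBIC))"
```

```text
([-0.04, 0.08, -0.22], np.float64(0.02), 't', 5.42, 'pos', [0.5361, 0.3145, 0.0068], 'yaw', np.float64(82.92))
```

View pics/s1.png

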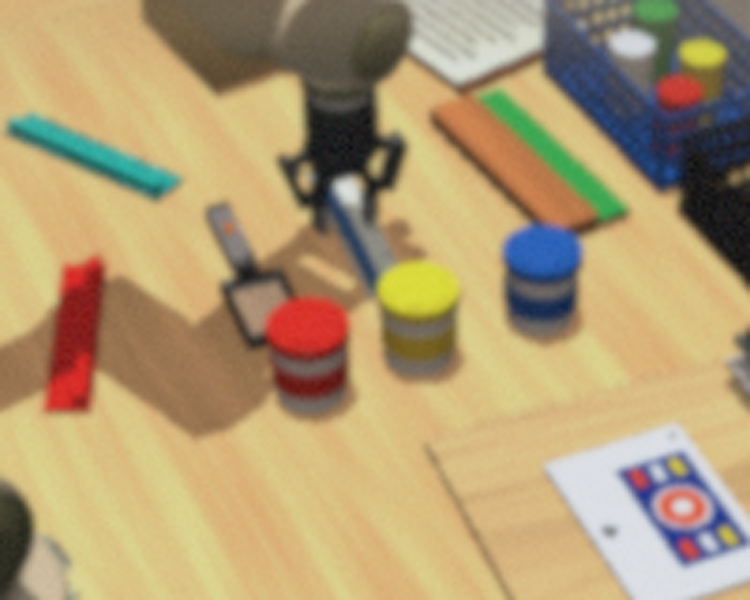

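The fingers straddle the rib at crop (345,215), clear of the magnifier and the tubs. I'll raise 2 mm, close and lift.

Request:
move_arm(series="0 0.1 -0.2 0 0;0 0.1 -0.2 0 -1;0 0.1 -0.2 0 -1;0 0.1 -0.2 0 -1;0 0.1 -0.2 0 -1;0 0.1 -0.2 0 -1", force=60)

```text
time_s: 6.22
position: [0.5367, 0.3143, 0.0083]
tool_rot: [[0.123, 0.992, 0.001], [0.992, -0.123, 0.0], [0.0, 0.001, -1.0]]
ft_force: [-1.1, -1.0, 5.2]
grip_width: 0.0117
gripper_force: 61.2
```

Request:
move_arm(series="0 0 -2 0 -1;0 0 -6 0 -1;0 0 -11 0 -1;0 0 -15 0 -1;0 0 -15 0 -1;0 0 -15 0 -1")

```text
time_s: 6.98
position: [0.536, 0.314, 0.1564]
tool_rot: [[0.123, 0.992, -0.002], [0.992, -0.123, -0.001], [-0.001, -0.002, -1.0]]
ft_force: [0.6, 0.4, -1.6]
grip_width: 0.012
gripper_force: 60.5
```

```bash
python3 -c "
from h import *
print(go([.511,-.1950,.15],86.6))"
```

```text
([-50.82, 3.8, 0.69], np.float64(-3.68), 't', 6.97, 'pos', [0.536, 0.314, 0.1564], 'yaw', np.float64(82.92))
```

Request:
move_arm(series="-50.7 4.8 0 -3.7 -1;-50.7 4.8 0 -3.7 -1;-50.7 4.8 0 -3.7 -1;-50.7 4.8 0 -3.7 -1;-50.7 4.8 0 -3.7 -1;-50.7 4.8 0 -3.7 -1;-50.7 4.8 0 -3.7 -1;-50.7 4.8 0 -3.7 -1")

```text
time_s: 7.98
position: [0.5211, -0.1873, 0.1561]
tool_rot: [[0.059, 0.998, -0.003], [0.998, -0.059, 0.002], [0.002, -0.003, -1.0]]
ft_force: [1.4, -0.4, -1.6]
grip_width: 0.0121
gripper_force: 60.4
```

Request:
move_arm(series="0 0 0 0 -1;0 0 0 0 -1")

```text
time_s: 8.22
position: [0.5214, -0.185, 0.1564]
tool_rot: [[0.059, 0.998, -0.003], [0.998, -0.059, 0.002], [0.002, -0.003, -1.0]]
ft_force: [0.2, 0.7, -0.4]
grip_width: 0.0114
gripper_force: 60.4
```

```bash
python3 -c "
from h import *
print(go([.501,-.1932,.040],86.6))"
```

```text
([-0.96, -1.96, 11.64], np.float64(-0.0), 't', 8.22, 'pos', [0.5214, -0.185, 0.1564], 'yaw', np.float64(86.6))
```

Request:
move_arm(series="-1 -2 2 0 -1;-1 -2 6 0 -1;-1 -2 9.5 0 -1;-1 -2 11.6 0 -1;-1 -2 11.6 0 -1;-1 -2 11.6 0 -1")

```text
time_s: 8.98
position: [0.5019, -0.1938, 0.0426]
tool_rot: [[0.058, 0.998, 0.001], [0.998, -0.058, -0.001], [-0.0, 0.001, -1.0]]
ft_force: [0.3, -0.4, -0.6]
grip_width: 0.0122
gripper_force: 60.3
```

```bash
python3 -c "
from h import *
print(go([.501,-.1932,.0205],86.6))
im=optics.get_image('side')['pixels'];cv2.imwrite('pics/s2.png',cv2.resize(im[180:300,240:400],(800,600),interpolation=cv2.INTER_CUBIC))"
```

```text
([0.05, -0.1, 2.21], np.float64(0.09), 't', 8.97, 'pos', [0.5019, -0.1938, 0.0426], 'yaw', np.float64(86.69))
```

View pics/s2.png

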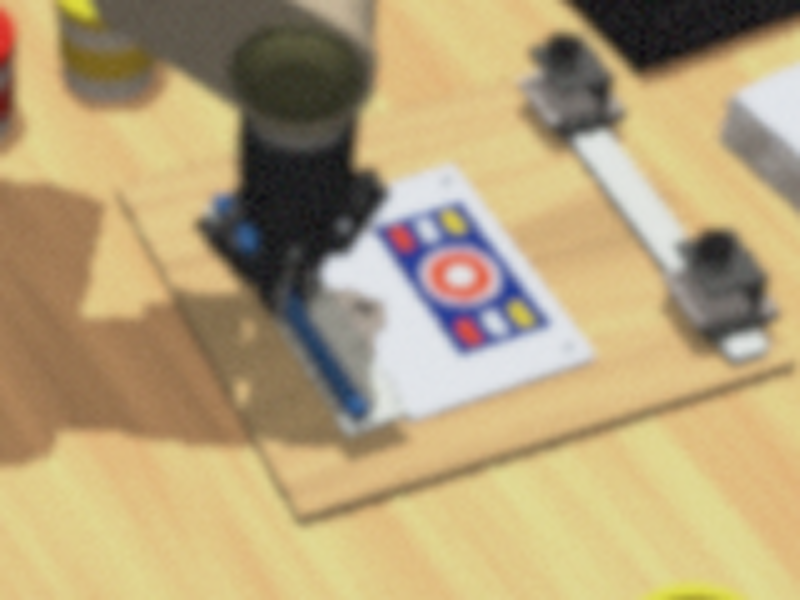

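The rule is held just short of the panel's near edge (rib from about (285,290) to (360,410) in the crop) and parallel to it. I'll lower it onto the base.

Request:
move_arm(series="0 -0.1 1 0 -1;0 -0.1 1.8 0 -1;0 -0.1 2.15 0 -1;0 -0.1 2.2 0 -1;0 -0.1 2.2 0 -1;0 -0.1 2.2 0 -1")

```text
time_s: 9.78
position: [0.5001, -0.1942, 0.0202]
tool_rot: [[0.059, 0.998, -0.001], [0.998, -0.059, 0.0], [0.0, -0.001, -1.0]]
ft_force: [-3.5, 1.9, 5.7]
grip_width: 0.0121
gripper_force: 61.3
```

Request:
move_arm(series="0 0.2 0 0 -1;0 0.4 0 0 -1;0 0.5 0 0 -1;0 0.5 0 0 -1;0 0.5 0 0 -1")

```text
time_s: 10.4
position: [0.505, -0.1946, 0.0202]
tool_rot: [[0.059, 0.998, -0.001], [0.998, -0.059, 0.0], [-0.0, -0.001, -1.0]]
ft_force: [-3.5, 1.3, 6.5]
grip_width: 0.012
gripper_force: 61.3
```

Request:
move_arm(series="0 0.1 0 0 -1;0 0.2 0 0 -1;0 0.3 0 0 -1;0 0.3 0 0 -1;0 0.3 0 0 -1")

```text
time_s: 11.02
position: [0.5067, -0.1947, 0.0202]
tool_rot: [[0.059, 0.998, -0.004], [0.998, -0.059, 0.0], [0.0, -0.004, -1.0]]
ft_force: [-10.8, -1.3, 11.1]
grip_width: 0.0117
gripper_force: 61.8
```

Request:
move_arm(series="0 0 0 0 -0.5;0 0 0 0 -0.5;0 0 0 0 -0.5;0 0.2 0 0 -0.5;0 0.4 0 0 -0.5;0 0.5 0 0 -0.5;0 0.5 0 0 -0.5")

```text
time_s: 11.9
position: [0.5105, -0.1948, 0.0196]
tool_rot: [[0.058, 0.998, -0.007], [0.998, -0.058, 0.001], [0.001, -0.008, -1.0]]
ft_force: [-16.0, -2.9, 8.6]
grip_width: 0.0215
gripper_force: 7.6
```

```bash
python3 -c "
from h import *
s=observe();print(s['wrist_torque'],s['ft_force'],go([.508,-.1946,.02],86.6))"
```

```text
[-0.50679518  2.64601354  0.06188525] [-16.01898223  -2.87778832   8.56840149] ([0.01, -0.25, -0.03], np.float64(0.07), 't', 11.9, 'pos', [0.5105, -0.1948, 0.0196], 'yaw', np.float64(86.67))
```

Request:
move_arm(series="0 -0.3 0 0 -0.5;0 -0.5 0 0 -0.4;0 -0.5 -0.2 0 -0.3;0 -0.5 -2 0 -0.2;0 -0.5 -6 0 0;0 -0.5 -12 0 0;0 -0.5 -16 0 0;0 -0.5 -18 0 0")

```text
time_s: 12.9
position: [0.5091, -0.1949, 0.2025]
tool_rot: [[0.059, 0.998, 0.004], [0.998, -0.059, -0.002], [-0.002, 0.004, -1.0]]
ft_force: [-0.4, -0.2, -1.8]
grip_width: 0.0426
gripper_force: 0.0
```

```bash
python3 -c "
from h import *
print(go([.42,.10,.2],85.6))"
```

```text
([28.92, -10.63, 0.16], np.float64(1.04), 't', 12.9, 'pos', [0.5091, -0.1949, 0.2025], 'yaw', np.float64(86.64))
```

Next I'll move clear towards the magnifier and check how the rule sits.

Request:
move_arm(series="29 -10.6 0 1 0.2;29 -10.6 0 1 0.2;29 -10.6 0 1 0.2;29 -10.6 0 1 0.2;29 -10.6 0 1 0.2;29 -10.6 0 1 0.2;29 -10.6 0 1 0.2")

```text
time_s: 13.78
position: [0.4201, 0.1008, 0.2]
tool_rot: [[0.076, 0.997, 0.001], [0.997, -0.076, -0.0], [-0.0, 0.001, -1.0]]
ft_force: [0.1, -0.3, 0.4]
grip_width: 0.051
gripper_force: 0.0
```

```bash
python3 - <<'E'
from h import *
yw=np.radians(-3.4);R=np.array([[np.cos(yw),-np.sin(yw)],[np.sin(yw),np.cos(yw)]]);P=np.array([.6138,-.2])
T={};
for c in('top','side'):
    im=optics.get_image(c);T[c]=im
    print(c,'far',edge(im,.017,P+R@[.07,-.09],P+R@[.07,.09],R@[1,0],sgn=-1))
    print(c,'rib+',edge(im,.025,P+R@[-.098,-.095],P+R@[-.098,.095],R@[1,0],half=.01,chan=[-.5,0,1]))
    for t in('rule','rule_left','rule_right','magnifier','lens','magnifier_grip','cross'):
        print(t,[(np.round(r['point'],4).tolist(),round(float(r['score']),2)) for r in spotter.mark_of(t,c)[:2]])
A=cv2.resize(T['top']['pixels'][140:240,265:365],(400,400),interpolation=cv2.INTER_CUBIC)
B=cv2.resize(T['side']['pixels'][195:295,270:370],(400,400),interpolation=cv2.INTER_CUBIC)
cv2.imwrite('pics/r.png',np.hstack([A,B]))
E
```

```text
top far (array([ 0.6834428 , -0.19374637], dtype=float32), 86.59976959228516, 0.04)
top rib+ (array([ 0.5155747 , -0.19416434], dtype=float32), 86.6034164428711, 0.01)
rule [([0.37, 0.5716, 0.0036], 0.94), ([0.2054, 0.2922, -0.002], 0.84)]
rule_left [([0.3117, 0.6606, 0.0009], 0.75), ([0.55, -0.0975, 0.0127], 0.61)]
rule_right [([0.5394, -0.2945, 0.0145], 0.98), ([0.2457, 0.3887, 0.0056], 0.85)]
magnifier [([0.4174, 0.3137, 0.0029], 0.64)]
lens [([0.4499, -0.641, 0.0032], 0.73), ([0.4105, 0.2363, 0.0011], 0.7)]
magnifier_grip [([0.4179, 0.314, 0.0059], 0.58)]
cross [([0.5553, -0.1964, 0.0151], 0.93)]
side far (array([ 0.6840289, -0.1937812], dtype=float32), 86.43538665771484, 0.41)
side rib+ (array([ 0.5147189 , -0.18024163], dtype=float32), 86.56586456298828, 0.3)
rule [([0.2077, 0.2963, 0.0015], 0.81), ([0.5445, -0.199, 0.012], 0.75)]
rule_left [([0.5455, -0.097, 0.013], 0.71), ([0.3116, 0.6585, -0.0004], 0.68)]
rule_right [([0.4117, 0.4865, -0.0017], 0.95), ([0.2512, 0.3858, 0.0005], 0.94)]
magnifier [([0.4158, 0.3182, -0.0011], 0.83), ([0.4103, 0.2386, -0.0005], 0.67)]
lens [([0.4089, 0.2359, 0.0012], 0.94)]
magnifier_grip [([0.4144, 0.318, 0.0133], 0.58), ([0.5611, -0.1952, 0.0135], 0.51)]
cross [([0.5629, -0.1946, 0.0132], 0.74), ([0.6269, -0.1855, -0.0028], 0.59)]
```

View pics/r.png

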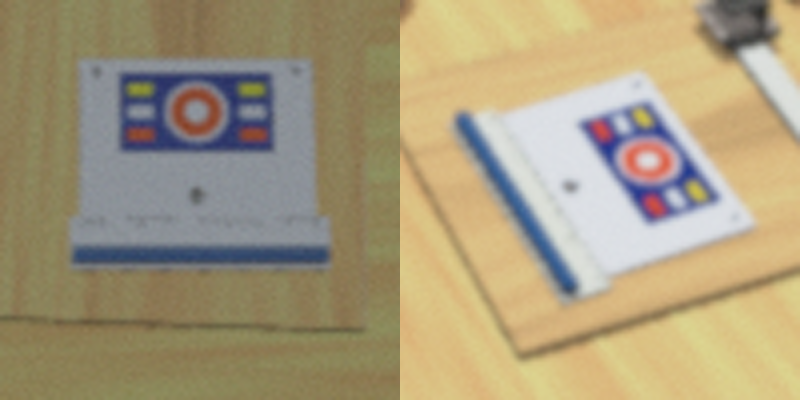

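The rule lies flush along the whole near edge: its scale edge is at rows 218–220 in the left half and its angle is 86.60°, the same as the panel. The cross at (197,195) is at mid-length. Next is the magnifier.

```bash
python3 -c "
from h import *
print(go([.4158,.3155,.1],86.2))"
```

```text
([21.36, -2.03, 9.98], np.float64(-0.58), 't', 14.57, 'pos', [0.4197, 0.101, 0.1998], 'yaw', np.float64(85.62))
```

Request:
move_arm(series="21.4 -2.0 0 -0.6 0.4;21.4 -2.0 0 -0.6 0.4;21.4 -2.0 0 -0.6 0.4;21.4 -2.0 3 -0.6 0.4;21.4 -2.0 8 -0.6 0.4;21.4 -2.0 12 -0.6 0.4;21.4 -2.0 13 -0.6 0.4;21.4 -2.0 13 -0.6 0.4")

```text
time_s: 15.58
position: [0.4165, 0.316, 0.0703]
tool_rot: [[0.066, 0.998, 0.0], [0.998, -0.066, 0.0], [0.0, 0.0, -1.0]]
ft_force: [0.2, 0.8, 0.6]
grip_width: 0.06
gripper_force: 0.0
```

```bash
python3 -c "
from h import *
print(go([.4158,.3155,.003],86.2))"
```

```text
([-0.05, -0.07, 6.73], np.float64(0.01), 't', 15.57, 'pos', [0.4165, 0.316, 0.0703], 'yaw', np.float64(86.21))
```

Request:
move_arm(series="0 -0.1 2.5 0 0.4;0 -0.1 4.5 0 0.4;0 -0.1 6 0 0.4;0 -0.1 6.7 0 0.4;0 -0.1 6.7 0 0.4;0 -0.1 6.7 0 0.2;0 -0.1 6.7 0 0.2;0 -0.1 6.7 0 0.2", force=80)

```text
time_s: 16.58
position: [0.4152, 0.316, 0.0031]
tool_rot: [[0.066, 0.998, 0.0], [0.998, -0.066, 0.0], [0.0, 0.0, -1.0]]
ft_force: [0.0, 0.1, -1.1]
grip_width: 0.051
gripper_force: 0.0
```

```bash
python3 -c "
from h import *
print(go([.4158,.3155,.003],86.2))
im=optics.get_image('side')['pixels'];cv2.imwrite('pics/s3.png',cv2.resize(im[120:220,170:300],(780,600),interpolation=cv2.INTER_CUBIC))"
```

```text
([-0.04, 0.06, 0.01], np.float64(0.02), 't', 16.57, 'pos', [0.4152, 0.316, 0.0031], 'yaw', np.float64(86.22))
```

View pics/s3.png

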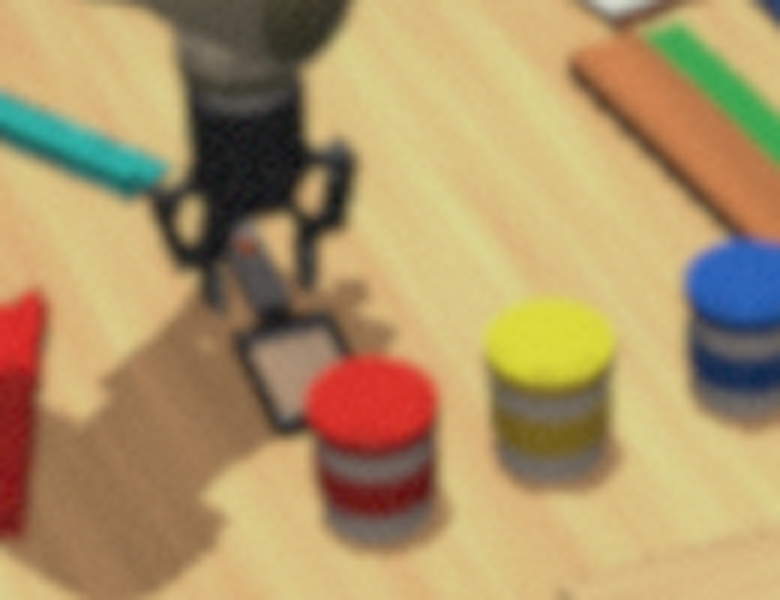

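The fingers (215,285) and (308,265) stand either side of the handle (258,270), with no contact. I'll close and lift.

Request:
move_arm(series="0 0 0 0 -1;0 0 0 0 -1;0 0 0 0 -1;0 0 0 0 -1;0 0 0 0 -1;0 0 0 0 -1", force=80)

```text
time_s: 17.38
position: [0.4154, 0.316, 0.0033]
tool_rot: [[0.066, 0.998, 0.001], [0.998, -0.066, 0.0], [0.0, 0.001, -1.0]]
ft_force: [-0.8, -1.0, 5.2]
grip_width: 0.0243
gripper_force: 79.3
```

Request:
move_arm(series="0 0 -2 0 -1;0 0 -6 0 -1;0 0 -11 0 -1;0 0 -15 0 -1;0 0 -16 0 -1;0 0 -16 0 -1")

```text
time_s: 18.12
position: [0.4148, 0.3158, 0.1623]
tool_rot: [[0.066, 0.998, -0.001], [0.998, -0.066, -0.0], [-0.0, -0.001, -1.0]]
ft_force: [-0.5, -0.2, -1.9]
grip_width: 0.0241
gripper_force: 78.8
```

```bash
python3 - <<'E'
from h import *
s=observe()
n=np.radians(-3.4);C=np.array([.5597,-.1962]);ey=np.array([-np.sin(n),np.cos(n)])
g=C+.080*ey
print(g,go([*g,.16],86.6)); print(s['tool_rot'],s['wrist_torque'])
E
```

```text
[ 0.56444451 -0.11634081] ([-42.13, 17.78, 0.23], np.float64(-0.38), 't', 18.12, 'pos', [0.4148, 0.3158, 0.1623], 'yaw', np.float64(86.22))
[[ 6.59331620e-02  9.97823877e-01 -5.73292752e-04]
 [ 9.97823996e-01 -6.59333227e-02 -2.65975718e-04]
 [-3.03196019e-04 -5.54508644e-04 -9.99999800e-01]] [ 0.01641984 -0.00239283 -0.05124463]
```

Request:
move_arm(series="-42.1 17.8 0 -0.4 -1;-42.1 17.8 0 -0.4 -1;-42.1 17.8 0 -0.4 -1;-42.1 17.8 0 -0.4 -1;-42.1 17.8 0 -0.4 -1;-42.1 17.8 0 -0.4 -1;-42.1 17.8 0 -0.4 -1;-42.1 17.8 0 -0.4 -1")

```text
time_s: 19.12
position: [0.5649, -0.119, 0.1602]
tool_rot: [[0.062, 0.998, -0.003], [0.998, -0.062, 0.001], [0.001, -0.003, -1.0]]
ft_force: [0.1, 0.2, -2.0]
grip_width: 0.024
gripper_force: 78.8
```

Request:
move_arm(series="0 0 0 0 -1;0 0 0 0 -1;0 0 0 0 -1")

```text
time_s: 19.5
position: [0.5647, -0.1144, 0.1628]
tool_rot: [[0.057, 0.998, -0.0], [0.998, -0.057, 0.0], [0.0, -0.0, -1.0]]
ft_force: [-0.6, -0.0, -0.5]
grip_width: 0.0239
gripper_force: 78.8
```

```bash
python3 - <<'E'
from h import *
print(go([.5644,-.1163,.055],86.6))
for c in('top','side'):
    im=optics.get_image(c)
    for t in('lens','magnifier','magnifier_grip'):
        print(c,t,[(np.round(r['point'],4).tolist(),round(float(r['score']),2)) for r in spotter.mark_of(t,c)[:3]])
E
```

```text
([-0.19, -0.01, 10.78], np.float64(0.12), 't', 19.5, 'pos', [0.5647, -0.1144, 0.1628], 'yaw', np.float64(86.72))
top lens [([0.5621, -0.193, 0.1622], 0.7)]
top magnifier []
top magnifier_grip [([0.4492, -0.6413, 0.005], 0.75)]
side lens [([0.6309, -0.2041, 0.0184], 0.64), ([0.5598, -0.1949, 0.1582], 0.59)]
side magnifier [([0.5646, -0.114, 0.1596], 0.78)]
side magnifier_grip [([0.5628, -0.1114, 0.1751], 0.71)]
```

Request:
move_arm(series="-0.2 0 3 0.1 -1;-0.2 0 7 0.1 -1;-0.2 0 10 0.1 -1;-0.2 0 11.5 0.1 -1;-0.2 0 11.5 0.1 -1;-0.2 0 11.5 0.1 -1")

```text
time_s: 20.65
position: [0.5656, -0.1182, 0.049]
tool_rot: [[0.061, 0.998, 0.002], [0.998, -0.061, -0.001], [-0.001, 0.002, -1.0]]
ft_force: [-0.6, 0.5, -1.9]
grip_width: 0.0241
gripper_force: 78.9
```

```bash
python3 - <<'E'
from h import *
print(go([.5644,-.1163,.0353],86.6))
for c in('top','side'):
    im=optics.get_image(c)
    for t in('lens','magnifier','magnifier_grip','cross'):
        print(c,t,[(np.round(r['point'],4).tolist(),round(float(r['score']),2)) for r in spotter.mark_of(t,c)[:3]])
    if c=='top':A=cv2.resize(im['pixels'][140:240,265:365],(400,400),interpolation=cv2.INTER_CUBIC)
    else:B=cv2.resize(im['pixels'][195:295,270:370],(400,400),interpolation=cv2.INTER_CUBIC)
cv2.imwrite('pics/m.png',np.hstack([A,B]))
E
```

```text
([0.18, -0.13, 1.37], np.float64(-0.08), 't', 20.65, 'pos', [0.5656, -0.1182, 0.049], 'yaw', np.float64(86.52))
top lens [([0.5579, -0.1978, 0.047], 0.97)]
top magnifier []
top magnifier_grip []
top cross [([0.6365, -0.197, 0.0146], 0.19)]
side lens [([0.5588, -0.1978, 0.045], 0.62), ([0.5674, -0.1157, 0.0449], 0.52)]
side magnifier [([0.5626, -0.118, 0.0437], 0.8), ([0.6135, -0.2011, 0.0103], 0.65)]
side magnifier_grip [([0.5634, -0.1156, 0.0585], 0.96)]
side cross [([0.5631, -0.1966, 0.0142], 0.82)]
```

View pics/m.png

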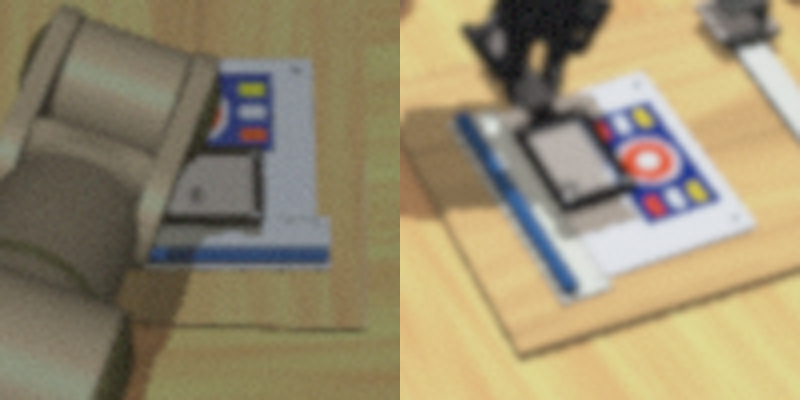

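The cross shows through the lens in both views, at (197,195) and (570,188). I'll lower to final height and then measure the frame against the cross.

Request:
move_arm(series="0.2 -0.1 0.5 0 -1;0.2 -0.1 1 0 -1;0.2 -0.1 1.4 0 -1;0.2 -0.1 1.4 0 -1;0.2 -0.1 1.4 0 -1;0.2 -0.1 1.4 0 -1")

```text
time_s: 21.9
position: [0.5641, -0.1159, 0.034]
tool_rot: [[0.061, 0.998, 0.0], [0.998, -0.061, -0.0], [-0.0, 0.0, -1.0]]
ft_force: [1.0, 0.0, -1.8]
grip_width: 0.0238
gripper_force: 78.9
```

```bash
cat > m.py <<'E'
from h import *
s=observe();print(go([.5644,-.1163,.0353],86.6),s['tool_rot'][2])
n=np.radians(-3.4);ex=np.array([np.cos(n),np.sin(n)]);ey=np.array([-ex[1],ex[0]])
I={}
for c in('top','side'):
    im=optics.get_image(c);I[c]=im['pixels']
    L=[r for r in spotter.mark_of('lens',c) if abs(r['point'][2]-.032)<.012][:1]
    print(c,[np.round(r['point'],4).tolist() for r in L])
    C=np.array([.561,-.196])
    z=.044 # frame top
    for nm,a,b,nn,sg in(('near',C-.034*ex-.035*ey,C-.034*ex-.0*ey,ex,-1),('end',C-.05*ey-.025*ex,C-.05*ey+.02*ex,ey,-1)):
        e=edge(im,z,a,b,nn,half=.009,sgn=sg)
        print(c,nm,np.round((e[0]-C)@ex*1000,1),np.round((e[0]-C)@ey*1000,1),e[1:])
    # cross: dark blob centroid near C at panel face
    uv=cv2.projectPoints(np.array([[*C,.017]]),np.array(im['rvec'],float),np.array(im['tvec'],float),im['camera_matrix'],None)[0].ravel()
    u,v=np.round(uv).astype(int);g=im['pixels'].astype(float).mean(2)[v-4:v+5,u-4:u+5]
    w=np.clip(np.median(g)-8-g,0,None);yy,xx=np.mgrid[v-4:v+5,u-4:u+5]
    p=ray(im,[[(w*xx).sum()/w.sum(),(w*yy).sum()/w.sum()]],.017)[0,:2]
    print(c,'cross rel',np.round((p-C)@ex*1000,1),np.round((p-C)@ey*1000,1))
cv2.imwrite('pics/f.png',np.hstack([cv2.resize(I['top'][160:230,285:355],(400,400),interpolation=cv2.INTER_CUBIC),cv2.resize(I['side'][205:275,285:355],(400,400),interpolation=cv2.INTER_CUBIC)]))
E
python3 m.py
```

```text
([-0.04, 0.03, -0.13], np.float64(-0.08), 't', 21.9, 'pos', [0.5641, -0.1159, 0.034], 'yaw', np.float64(86.52)) [-1.16923919e-04  3.59756068e-04 -9.99999928e-01]
top [[0.5613, -0.1943, 0.0309]]
top near -36.8 -18.0 (86.55850982666016, 0.01)
top end -3.0 -50.0 (175.2655487060547, 0.05)
top cross rel 1.8 0.5
side [[0.5583, -0.1974, 0.0309]]
side near -40.8 -19.0 (86.22465515136719, 0.06)
side end -3.4 -56.9 (176.68064880371094, 0.07)
side cross rel -10.6 -7.0
```

View pics/f.png

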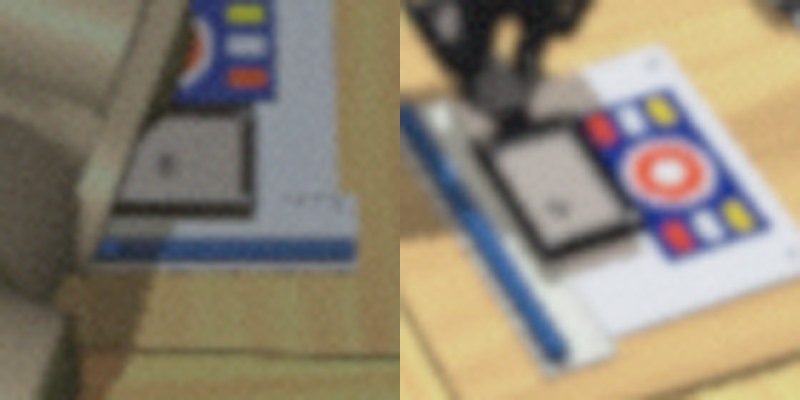

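```bash
python3 - <<'E'
from h import *
n=np.radians(-3.4);ex=np.array([np.cos(n),np.sin(n)]);ey=np.array([-ex[1],ex[0]])
C=np.array([.561,-.196])
for c,(u0,v0) in(('top',(285,160)),('side',(285,205))):
    im=optics.get_image(c);R=cv2.Rodrigues(np.array(im['rvec'],float))[0]
    cam=-R.T@np.array(im['tvec'],float).ravel();print(c,'cam',cam.round(2))
    gray=im['pixels'].astype(float).mean(2)
    f=lambda p,q=C:np.round([(p-q)@ex*1000,(p-q)@ey*1000],1)
    # cross: template-free dark centroid around hand pixel
    h={'top':(168,165),'side':(557-400,208)}[c]
    u,v=int(round(u0+h[0]/5.714-.4)),int(round(v0+h[1]/5.714-.4))
    for pas in range(2):
        g=cv2.GaussianBlur(gray,(3,3),0)[v-3:v+4,u-3:u+4];w=np.clip(np.median(g)-5-g,0,None);yy,xx=np.mgrid[v-3:v+4,u-3:u+4]
        cu,cv_=(w*xx).sum()/w.sum(),(w*yy).sum()/w.sum();u,v=int(round(cu)),int(round(cv_))
    X=ray(im,[[cu,cv_]],.017)[0,:2];print('cross',cu.round(1),cv_.round(1),f(X))
    # dark-frame profile (predicted frame): sample min brightness of frame bars on mid-height plane z=.044
    def prof(a,b,d,z):
        o=np.arange(-.06,.06,.0005);acc=[]
        for t in np.linspace(0,1,25):
            w=C+(a+(b-a)*t)[None]+o[:,None]*d
            uv=cv2.projectPoints(np.c_[w,np.full(len(o),z)],np.array(im['rvec'],float),np.array(im['tvec'],float),im['camera_matrix'],None)[0][:,0].astype(np.float32)
            acc.append(cv2.remap(gray.astype(np.float32),uv[:,0].copy(),uv[:,1].copy(),cv2.INTER_LINEAR)[:,0])
        return o*1000,np.mean(acc,0)
    ys=(-.03,-.008) 
    o,p=prof(ey*ys[0],ey*ys[1],ex,.044);print('x-prof',[(int(a),int(b)) for a,b in zip(o[::4],p[::4]) if -48<=a<=48])
    o,p=prof(ex*-.015,ex*.015,ey,.044);print('y-prof',[(int(a),int(b)) for a,b in zip(o[::4],p[::4])])
E
```

```text
top cam [ 0.13 -0.03  1.7 ]
cross 313.6 188.3 [2.1 0.7]
x-prof [(-47, 119), (-45, 134), (-43, 139), (-41, 137), (-39, 117), (-37, 93), (-35, 67), (-33, 52), (-31, 49), (-29, 60), (-27, 74), (-25, 94), (-23, 109), (-21, 115), (-19, 117), (-17, 117), (-15, 117), (-13, 117), (-11, 116), (-9, 115), (-7, 116), (-5, 117), (-3, 117), (-1, 117), (0, 117), (2, 116), (4, 116), (6, 116), (8, 116), (10, 116), (12, 116), (14, 117), (16, 116), (18, 112), (20, 106), (22, 87), (24, 68), (26, 56), (28, 48), (30, 47), (32, 53), (34, 60), (36, 65), (38, 70), (40, 73), (42, 78), (44, 83), (46, 89)]
y-prof [(-60, 146), (-57, 146), (-55, 144), (-53, 137), (-51, 127), (-49, 105), (-47, 83), (-45, 65), (-43, 62), (-41, 73), (-39, 90), (-37, 105), (-35, 112), (-33, 116), (-31, 117), (-29, 117), (-27, 116), (-25, 116), (-23, 116), (-21, 116), (-19, 116), (-17, 117), (-15, 117), (-13, 117), (-11, 117), (-9, 116), (-7, 115), (-5, 114), (-3, 113), (-1, 110), (0, 105), (2, 102), (4, 102), (6, 104), (8, 109), (10, 111), (12, 112), (14, 109), (16, 106), (18, 103), (20, 100), (22, 97), (24, 98), (26, 100), (28, 105)
[... 734 characters left out ...]
42, 159), (44, 151), (46, 150)]
y-prof [(-60, 116), (-57, 96), (-55, 76), (-53, 60), (-51, 53), (-49, 57), (-47, 72), (-45, 91), (-43, 112), (-41, 132), (-39, 148), (-37, 161), (-35, 168), (-33, 171), (-31, 173), (-29, 171), (-27, 168), (-25, 165), (-23, 164), (-21, 163), (-19, 163), (-17, 165), (-15, 168), (-13, 170), (-11, 172), (-9, 174), (-7, 175), (-5, 175), (-3, 176), (-1, 176), (0, 176), (2, 176), (4, 176), (6, 176), (8, 176), (10, 176), (12, 176), (14, 176), (16, 176), (18, 176), (20, 175), (22, 173), (24, 169), (26, 163), (28, 153), (30, 140), (32, 124), (34, 106), (36, 88), (38, 72), (40, 60), (42, 52), (44, 50), (46, 51), (48, 55), (50, 61), (52, 66), (54, 69), (56, 70), (58, 71)]
```

Compared by bar centres, the lens sits about 1–2 mm towards −x of the cross, and the clearance is about 13.7 mm. A small trim fixes both.

Request:
move_arm(series="0 0.05 -0.05 0 -1;0 0.12 -0.13 0 -1;0 0.12 -0.13 0 -1;0 0.12 -0.13 0 -1;0 0.12 -0.13 0 -1;0 0.12 -0.13 0 -1")

```text
time_s: 22.95
position: [0.5652, -0.1159, 0.0351]
tool_rot: [[0.061, 0.998, -0.0], [0.998, -0.061, 0.0], [0.0, -0.0, -1.0]]
ft_force: [-0.3, 0.1, -1.5]
grip_width: 0.0239
gripper_force: 78.9
```

Request:
move_arm(series="0 0 0 0 -1;0 0 0 0 -1;0 0 0 0 -1;0 0 0 0 -1")

```text
time_s: 23.45
position: [0.5652, -0.1159, 0.0351]
tool_rot: [[0.061, 0.998, 0.0], [0.998, -0.061, -0.0], [-0.0, 0.0, -1.0]]
ft_force: [-0.1, -0.2, -1.8]
grip_width: 0.0242
gripper_force: 78.9
```

```bash
python3 - <<'E'
from h import *
s=observe();print(s['time_s'],s['position'],s['tool_rot'][2],s['ft_force'],np.round(s['qvel'],2),s['gripper_force'])
for t in('tub_red','tub_yellow','tub_blue'):
    print(t,[np.round(r['point'],3).tolist() for r in spotter.mark_of(t,'side')[:1]])
print([np.round(r['point'],4).tolist() for c in('top','side') for r in spotter.mark_of('lens',c)[:2]])
E
```

```text
23.45 [ 0.56520055 -0.11592675  0.03511569] [-1.72912144e-05  6.03525150e-05 -9.99999998e-01] [-0.06882423 -0.21084768 -1.80644561] [ 0.02  0.05 -0.08 -0.02 -0.06  0.02] 78.85425925254822
tub_red [[0.407, 0.111, 0.002]]
tub_yellow [[0.523, 0.106, 0.001]]
tub_blue [[0.66, 0.106, 0.001]]
[[0.5591, -0.1955, 0.0345], [0.5591, -0.1961, 0.0284]]
```

The arm is steady and level, nothing is touching, and the tubs are where they started. I'm handing the job in.

```bash
python3 -c "
from rig import order
print(order.close_job())"
```

```text
the job is handed in; nothing more can be done
None
```

I handed the job in at about 23.5 s: the rule lies released and flush against the panel's near edge, and the magnifier is held level about 15 mm above the panel, with the cross within about 2 mm of the lens centre by my measurements; the verdict was not shown.

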